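Display stand for the sports car

TASK

Make a little display on the shelf: turn the open eight-sided tin upside down so that it stands mouth-down in the middle of the round cork coaster, and park the low sports car on its wheels in the middle of the tin's upturned base. Set the dimmer lever of the small spotlight to half, that is standing straight up, and leave the other toys and things where they are.

Things in the scene. Friction and masses are not known exactly. Their poses are not given: they have to be found in the camera images.
- tin: Open grey aluminium tin, eight flat sides, short round threaded neck; starts standing mouth-up. 64 mm across flats, 69 mm across corners, eight-sided body 76 mm tall, then the neck, 55 mm in diameter, 12 mm tall: 88 mm in all; about 0.11 kg. Origin: centre of the outside of the base; +z runs to the mouth; +x, +y and the diagonals between them are square to flat sides.
- tin_mouth (a point): Centre of the tin's open mouth, on its axis, 88 mm from the outside of the base. The mouth is 49 mm wide inside, walls 3 mm thick.
- coaster: Round flat cork coaster, 120 mm in diameter, 4 mm thick, fixed to the shelf. Origin: centre of its underside, on the shelf; its top is 4 mm higher.
- car: Small low die-cast metal sports car with a rear wing, 72 mm long, 33 mm wide over the wheels, 21 mm high, about 0.05 kg. Its wheels do not turn; they touch 21 mm ahead of and behind the origin and 13.5 mm to each side. Origin: middle of the car, level with the bottom of the wheels; +x is the nose, +z up.
- lamp: Small display spotlight fixed to the shelf: white base plate 110 x 170 x 22 mm with a short aluminium spot (top about 71 mm up) on its +y half and the dimmer lever on its -y half. Origin: centre of the underside; +z up, the lever swings in the lamp's x-z plane.
- dimmer_pivot (a point): Hinge axis of the dimmer lever, at (0, -50, 20) mm in the lamp's frame; the hinge runs along the lamp's y. The point has the lamp's axes.
- dimmer_tip (a point): Centre of the black ball, 20 mm in diameter, at the end of the dimmer lever, 70 mm from the hinge axis; the lever is a steel rod 8 mm thick.
- dimmer (a joint): Angle of the dimmer lever in rad: 0 leans 0.7 rad (40 degrees) towards the lamp's -x side (off), 0.7 stands straight up (half), 1.4 leans 0.7 rad to the +x side (full). It stays where it is left.
- tow_truck: Toy tow truck, about 104 x 45 x 60 mm, to be left alone. Origin: under its centre.
- bus: Toy school bus, about 135 x 46 x 51 mm, to be left alone. Origin: under its centre.
- tin_lid: Round screw lid of the tin, 61 mm in diameter, 14 mm thick, to be left alone. Origin: centre of its underside.
- cone: Toy traffic cone, 26 mm square foot, 36 mm tall, to be left alone. Origin: centre of its underside.
- key: House key with a wooden fob lying flat, 93 x 24 x 6 mm, to be left alone. Origin: near its middle, underside.
- dish: Small round ceramic dish, 100 mm in diameter, 28 mm high, to be left alone. Origin: centre of its underside.
Mind the look-alikes: they are no part of the job. What is shaped like the car but yellow is not meant. Leave any blue look-alike of the lamp alone.

How it is judged (in metres and radians):
On the way, in this order (a step that is already met when the one before it is completed fails the run):
1. the tin stands mouth-down on the middle of the coaster, let go (angle between tin's own z axis and vertical above 3 rad and height (world z) of tin between 0.087 and 0.097 m and horizontal distance between tin and coaster below 0.025 m and contact force between the fingers and tin below 0.1 N), for 0.2 s.
2. the sports car stands on its wheels on the middle of the tin's upturned base, let go (angle between tin's own z axis and vertical above 3 rad and height (world z) of tin between 0.087 and 0.097 m and horizontal distance between tin and coaster below 0.025 m and horizontal distance between car and tin below 0.015 m and height (world z) of car between 0.086 and 0.098 m and angle between car's own z axis and vertical below 0.12 rad and contact force between the fingers and car below 0.1 N), for 0.2 s.
At the end, for the whole second after the job is handed in: Tin mouth-down on the coaster, within 25 mm of its centre; car level (7 degrees) on its wheels on the tin's upturned base, within 15 mm of its centre; dimmer lever straight up within 0.12 rad (7 degrees); tin and car let go and at rest; other loose things within 30 mm of their start (angle between tin's own z axis and vertical above 3 rad and height (world z) of tin between 0.087 and 0.097 m and horizontal distance between tin and coaster below 0.025 m and horizontal distance between car and tin below 0.015 m and height (world z) of car between 0.086 and 0.098 m and angle between car's own z axis and vertical below 0.12 rad and value of joint dimmer between 0.58 and 0.82 rad and linear speed of each of tin, car below 0.02 m/s); the robot touches nothing.
It fails at once if the tow truck, bus, tin lid, cone, key or dish is moved by more than 30 mm or tipped over (distance of any of tow_truck, bus, tin_lid, cone, key, dish from where it was at the start of the episode above 0.03 m or angle between any of tow_truck, bus, tin_lid, cone, key, dish's own z axis and vertical above 0.6 rad).
It also fails if it takes over 72 s, if anything falls off the work surface, if the arm or the gripper's body presses on something with over 40 N, if the wrist force passes 120 N, or if a joint passes its speed limit or range.

ROBOT

A 6-joint arm with a two-finger parallel gripper is mounted at the origin on the work surface. World frame = base frame: x ahead of the robot, y to its left, z up, the work surface at z = 0. Lengths are in mm, angles in rad, forces in N, time in s.
With the tool pointing down it reaches from about 300 to 775 mm from the base axis. Payload 14.6 kg.
Tool frame: the origin (TCP) lies at the very end of the fingers, on their centre line; the grasp point (between the pads) lies 19 mm behind it; z points along the fingers, y is the line along which they close (so a half turn about z gives the same grasp; the last joint's range is limited). The gripper opens to 94 mm and grips with 3 to 60 N. Pads are 16 mm wide; open, the fingers measure 119 mm over their backs; the gripper's body (75 mm by 177 mm) begins 78 mm behind the grasp point.
Start: joints at [-1.347, 0.3, 1.521, -0, 1.321, -0.067], TCP at [157.688, -526.9, 205.446] pointing down, gripper open.
Joint ranges: [-3.03, 3.03], [-0.79, 2.21], [0.23, 2.52], [-1.04, 4.18], [0, 3.07], [-2.55, 2.55]. Speed limits (rad/s): [2.22, 2.22, 2.57, 3.14, 3.14, 3.14].

INTERFACE

Orientations are given as [roll, pitch, yaw] about the fixed x, y, z axes, in that order (R = Rz(yaw) Ry(pitch) Rx(roll)).
In Python, from cell import manip gives the robot as it stands.
- The arm moves only by the tool servo_tool, never from a script. Its argument "rows" is a list of rows, each a list of 7 numbers: the turn, a rotation vector about the world's x, y, z in degrees, then the shift along the world's x, y, z in mm, then the closure, from 0 (fully open) to 1 (shut). In form: [[rx, ry, rz, dx, dy, dz, fingers], ...]. A call has 1 to 20 rows; each row shifts and turns the commanded pose from where the row before left it; what a row does not reach is not made up. A row lasts 1/8 s, in which the tool goes at most 62.5 mm and 10.7 degrees, less where a joint would pass 70% of its speed; a pose out of reach is approached as far as the arm can. A call with a gripper value outside its range is refused whole. The fingers move at their own pace and stop on an object; "grip_force" is the grip in N (left out, the last holds). Time passes only in rows, so rows that do not move let the fingers close. It gives the time, the measured TCP pose, the force, the opening and the grip force at its end, in the units of the state.
- manip.read_state(): the state, without advancing time (a new reading comes with each control period).
- manip.camera(name): name is "scene" or "top" or "wrist"; returns the picture (400x640x3 uint8, red, green, blue); there is no depth.
- manip.camera_info(name): a dict with "fx", "fy", "cx", "cy" (pixels), "position" and "rotation" of the camera in the world; the wrist camera has in their place "T_tool_cam" (4x4, takes a point from camera to tool coordinates, whose origin is the TCP and whose axes are the flange's). Camera axes: x right, y down, z forward; pixel columns grow to the right and rows downward; lengths in mm; the calibration is good to about 2 mm. A picture is of the moment at which its call begins: read the wrist's pose just before it. camera_info takes no time and is no camera call.
- manip.sign_off(): hands the job in; it is judged then, once.
The state is a dict: "clock": time; "joints": joint angles; "qd": joint speeds; "effort": joint torques, N m; "eef_pos": TCP position; "eef_rot": TCP orientation; "wrist_force": force on the tool from outside, world axes, zero at the start; "moment": the same for the moment, N m; "finger_gap": finger opening in mm; "finger_force": force on a finger pad.
Only numpy, scipy, OpenCV 4.12 (cv2) and the standard library are available. Lean on these libraries where they do the work, as an engineer would, in place of code of your own. Each camera call takes 0.05 s, during which the arm holds its last target. There are 200 camera calls.

## Working session

There is one attempt and no reset: what is moved stays moved. The work goes in short steps, Python scripts to look and compute and a tool call to move; the robot and the scene stay as the last step left them, time stands still between calls to the robot, and variables do not carry over. Pictures are saved under pics/ and viewed, at most 10 in all, crops included, and the job is handed in when it is done.

Besides the shell and the picture viewer there is one more tool, called after "Request:" by a JSON object that holds its "method" and its "body". servo_tool: Moves the arm, as the interface text tells. Its arguments: {"type":"object","properties":{"rows":{"type":"array","items":{"type":"array","items":{"type":"number"}}},"grip_force":{"type":"number"}},"required":["rows"]}

```bash
ls; mkdir -p pics; python3 - <<'E'
from cell import manip
import cv2
for n in("scene","top"):
    im=manip.camera(n); cv2.imwrite(f"pics/{n}0.png",im[:,:,::-1])
    print(n,manip.camera_info(n))
print(manip.camera_info("wrist")); print(manip.read_state())
E
```

```text
pics
scene {'fx': 485.92970492054616, 'fy': 485.92970492054616, 'cx': 309.6808004587254, 'cy': 197.65983879726815, 'position': array([1096.29941052,  302.27350645, 1117.89147842]), 'rotation': array([-2.57191091e+00,  2.33265664e-03,  1.94763462e+00])}
top {'fx': 364.84777474180794, 'fy': 364.84777474180794, 'cx': 325.30971801138514, 'cy': 197.53556534024762, 'position': array([ 408.9753719 ,   51.0421764 , 1022.67637145]), 'rotation': array([-3.08846257, -0.02299094, -1.58362832])}
{'fx': 327.7201886562409, 'fy': 327.7201886562409, 'cx': 321.62286913519205, 'cy': 194.8748342383518, 'T_tool_cam': array([[ 2.98594329e-04, -9.65527094e-01, -2.60302405e-01,
         7.59808045e+01],
       [ 9.99999946e-01,  3.23990842e-04, -5.46580527e-05,
         8.63587047e-02],
       [ 1.37109426e-04, -2.60302375e-01,  9.65527138e-01,
        -1.80221201e+02],
       [ 0.00000000e+00,  0.00000000e+00,  0.00000000e+00,
         1.00000000e+00]])}
{'clock': 0.1, 'joints': array([-1.34657392e+00,  3.00344535e-01,  1.52152689e+00, -1.59745090e-05,
        1.32073055e+00, -6.66141081e-02]), 'qd': array([ 0.00043775, -0.00163506, -0.00050151, -0.00080586, -0.00131429,
       -0.00069616]), 'effort': array([ 1.25175768e-03, -5.32645404e+01, -3.53283691e+01,  7.09282723e-02,
        2.35116330e-02, -5.90768650e-05]), 'eef_pos': array([ 157.64526658, -526.6654434 ,  204.97868847]), 'eef_rot': array([-3.14058454e+00, -5.17457339e-05,  2.90840453e-01]), 'wrist_force': array([-0.50740672, -0.45192619, -0.60544011]), 'moment': array([-0.02172185, -0.01896446, -0.00707097]), 'finger_force': 0.0, 'finger_gap': 94.27356371449213}
```

View pics/scene0.png

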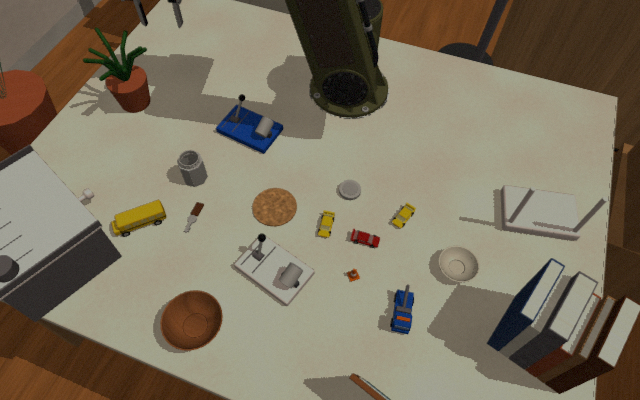

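View pics/top0.png

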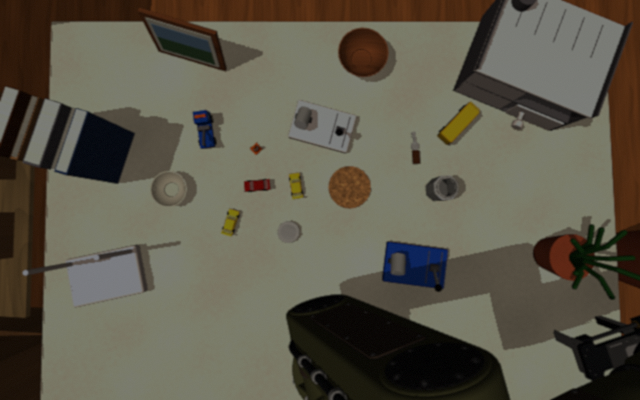

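The red car is at scene (365,239) and top (258,186). The tin is at top (443,188), the coaster at (350,187) and the white lamp at (322,126). The yellow cars and the blue lamp are decoys.

```bash
cat > h.py <<'E'
from cell import manip
import numpy as np, cv2
from scipy.spatial.transform import Rotation as R
def cam(n):
    i=manip.camera_info(n)
    K=np.array([[i['fx'],0,i['cx']],[0,i['fy'],i['cy']],[0,0,1]])
    if n=="wrist":
        s=manip.read_state(); T=np.eye(4); T[:3,:3]=R.from_euler('xyz',s['eef_rot']).as_matrix(); T[:3,3]=s['eef_pos']
        T=T@i['T_tool_cam']; return K,T[:3,:3],T[:3,3]
    return K,R.from_euler('xyz',i['rotation']).as_matrix(),np.array(i['position'])
def px2w(c,u,v,z):
    K,Rm,p=c; d=Rm@np.linalg.solve(K,[u,v,1]); return p+d*(z-p[2])/d[2]
def w2px(c,P):
    K,Rm,p=c; q=(np.atleast_2d(P)-p)@Rm@K.T; return q[:,:2]/q[:,2:]
def cents(mask,mina=20):
    n,l,s,c=cv2.connectedComponentsWithStats(mask.astype(np.uint8)); return [(s[k,4],c[k]) for k in range(1,n) if s[k,4]>mina]
E
python3 - <<'E'
from h import *
for n in("scene","top"):
    im=cv2.imread(f"pics/{n}0.png"); h=cv2.cvtColor(im,cv2.COLOR_BGR2HSV); c=cam(n)
    H,S,V=cv2.split(h); 
    red=((H<6)|(H>174))&(S>150)&(V>60)
    ork=(H>5)&(H<20)&(S>80)&(V>60)
    for nm,m,z in(("red",red,10),("cork",ork,4)):
        for a,p in cents(m,60):
            w=px2w(c,*p,z)
            if 200<w[0]<800 and abs(w[1])<400: print(n,nm,a,p.round(1),w.round(1))
pts={"top":[("tin",443,188,88),("key",416,148,3),("cone",257,148,0),("lid",289,231,14),("bus",460,123,51),("truck",205,130,40),("dish",170,188,28),("yc1",297,185,15),("ball",340,131,80)],
"scene":[("tin",191,156,88),("ball",262,237,80),("lid",349,189,14),("cone",353,275,0)]}
for n in pts:
    for nm,u,v,z in pts[n]: print(n,nm,px2w(cam(n),u,v,z).round(0))
t=cv2.imread("pics/top0.png"); s=cv2.imread("pics/scene0.png")
a=cv2.resize(t[90:220,230:380],None,fx=2.6,fy=2.6,interpolation=3); 
b=cv2.resize(s[190:320,225:375],None,fx=2.6,fy=2.6,interpolation=3)
d=cv2.resize(t[140:230,400:500],None,fx=2.6,fy=2.6,interpolation=3); e=cv2.resize(s[130:220,160:260],None,fx=2.6,fy=2.6,interpolation=3)
cv2.imwrite("pics/z.png",np.vstack([np.hstack([a,b]),np.hstack([d,e,np.zeros((234,260,3),np.uint8)])]))
E
```

```text
scene red 124 [363.  237.7] [500.8 211.2  10. ]
scene red 64 [375.2 241. ] [498.3 243.4  10. ]
scene cork 1358 [274.1 206.6] [495.6 -41.1   4. ]
scene cork 101 [196.9 208.6] [ 577.3 -231.5    4. ]
scene cork 108 [352.9 274.9] [605.3 220.    4. ]
top red 103 [257.9 184.9] [499.7 213.7  10. ]
top cork 86 [255.7 148.3] [603.4 220.4   4. ]
top cork 1426 [349.3 186.8] [492.1 -40.7   4. ]
top tin [ 480. -276.   88.]
top key [ 601. -232.    3.]
top cone [605. 217.   0.]
top lid [371. 128.  14.]
top bus [ 659. -341.   51.]
top truck [648. 351.  40.]
top dish [492. 448.  28.]
top yc1 [498. 105.  15.]
top ball [633. -12.  80.]
scene tin [ 477. -285.   88.]
scene ball [626. -10.  80.]
scene lid [374. 129.  14.]
scene cone [604. 220.   0.]
```

View pics/z.png

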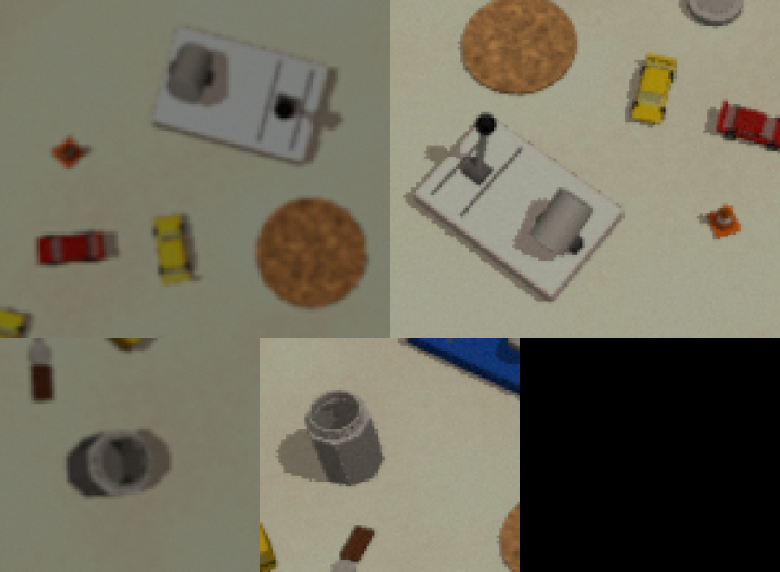

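Request:
{"method": "servo_tool", "body": {"rows": [[0,0,0,0,50,25,0],[0,0,-5,5,55,25,0],[0,0,-7,40,50,0,0],[0,0,-7,45,40,0,0],[0,0,-7,50,30,0,0],[0,0,-7,50,25,0,0],[0,0,-7,50,2,0,0],[0,0,-7,50,0,0,0],[0,0,0,22,0,0,0],[0,0,0,0,0,0,0],[0,0,0,0,0,0,0]]}}

```text
clock: 1.48
eef_pos: [468.0, -276.1, 255.3]
eef_rot: [3.142, 0.0, -0.53]
wrist_force: [0.4, 0.6, 0.3]
finger_gap: 93.7
finger_force: 0.0
```

```bash
python3 - <<'E'
from h import *
s=manip.read_state(); print(s['clock'],s['eef_pos'],s['eef_rot'],s['joints'])
c=cam("wrist"); im=manip.camera("wrist"); cv2.imwrite("pics/w1.png",im[:,:,::-1])
print(w2px(c,[[478,-280,0],[478,-280,76],[478,-280,88]]))
E
```

```text
1.475 [ 467.97516894 -276.13418552  255.34598551] [ 3.14155230e+00  4.38345525e-04 -5.29646528e-01] [-6.00452710e-01  2.51553418e-01  1.46638817e+00 -7.20363225e-05
  1.42408545e+00  1.50000068e+00]
[[320.49658068 157.07697138]
 [320.2668694  167.30056306]
 [320.22185944 169.30378828]]
```

View pics/w1.png

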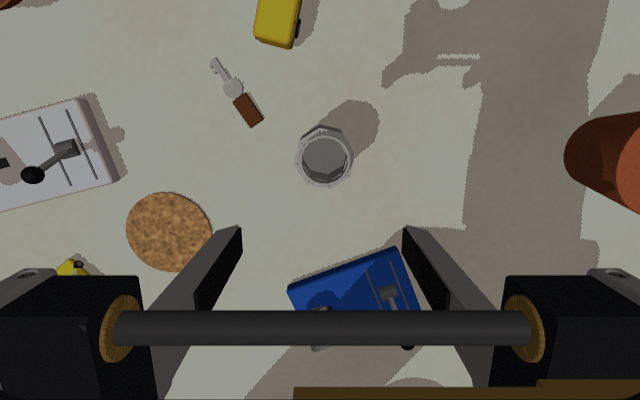

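The tin's mouth is at about (325,160). Next I'll zoom in on the tin to get its yaw.

```bash
python3 - <<'E'
from h import *
im=cv2.imread("pics/w1.png"); b=cv2.resize(im[115:200,280:370],None,fx=6,fy=6,interpolation=2)
for k in range(0,90,10):
    cv2.putText(b,str(280+k),(k*6,10),0,.35,(0,0,255)); cv2.putText(b,str(115+k),(0,k*6+5),0,.35,(0,0,255))
cv2.imwrite("pics/z2.png",b)
c=cam("wrist"); g=cv2.cvtColor(im,6)
for u,v in((325,158),(325,160),(324,158)): print(px2w(c,u,v,88))
E
```

```text
[ 485.91171616 -290.70007146   88.        ]
[ 484.05492581 -289.61965902   88.        ]
[ 486.45072034 -289.77943126   88.        ]
```

View pics/z2.png

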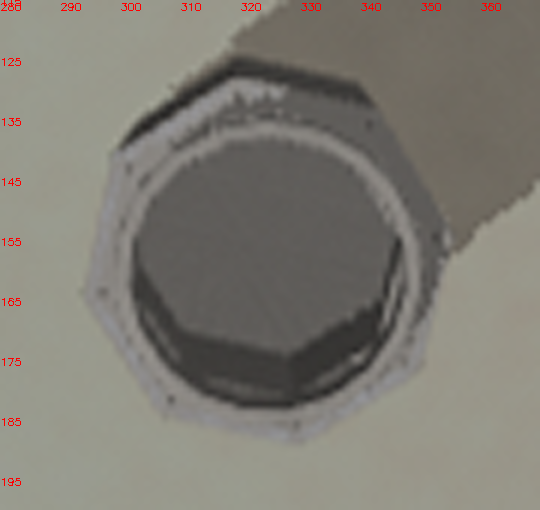

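The octagon's corners put a flat normal 14° from the closing line. The tin is at about (484,-289), and all three cameras agree within a few mm.

Request:
{"method": "servo_tool", "body": {"rows": [[0,0,-7,-19,20,0,0],[0,0,-7,-19,19,0,0],[-6.4,-6.55,0,0,0,-20,0],[-6.4,-6.55,0,0,0,-20,0],[-6.4,-6.55,0,0,0,-30,0],[-6.4,-6.55,0,0,0,-30,0],[-6.4,-6.55,0,0,0,-30,0],[-6.4,-6.55,0,0,0,-31,0],[0,0,0,0,0,0,0],[0,0,0,0,0,0,0]]}}

```text
clock: 2.78
eef_pos: [405.7, -268.6, 156.3]
eef_rot: [-3.105, -0.847, -0.769]
wrist_force: [0.4, -0.0, -0.3]
finger_gap: 93.9
finger_force: 0.0
```

```bash
python3 - <<'E'
from h import *
s=manip.read_state(); print(s['clock'],s['eef_pos'],s['eef_rot'],s['joints']); T=R.from_euler('xyz',s['eef_rot']).as_matrix(); print(T)
c=cam("wrist"); im=manip.camera("wrist"); cv2.imwrite("pics/w2.png",im[:,:,::-1])
print(w2px(c,[[484,-289,76],[484,-289,88]]))
E
```

```text
2.775 [ 405.70055133 -268.57528838  156.27930016] [-3.10497548 -0.84652473 -0.76884144] [-0.61726055 -0.10129804  2.33534432 -0.88537251  0.09941059  2.55425988]
[[ 0.47621454 -0.6751301   0.56339955]
 [-0.46070087 -0.73729977 -0.49410904]
 [ 0.74898225 -0.02425675 -0.6621459 ]]
[[282.92820621 208.04754824]
 [281.26578961 201.04764572]]
```

View pics/w2.png

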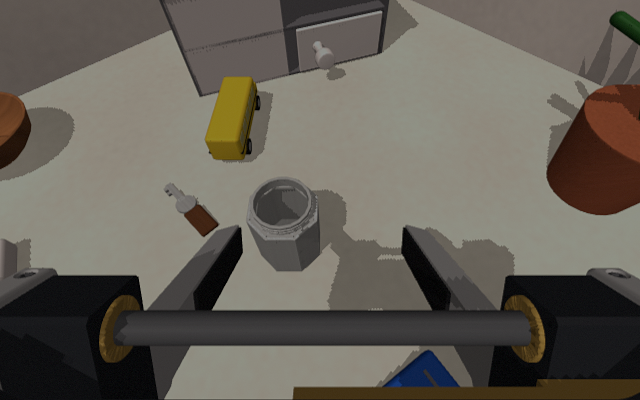

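The frame shows the tin between the fingers, slightly left. But j5 is near 0 and j6 is at its limit, so an outward tilt of 55° isn't feasible here. I'll fit a kinematic model to plan feasible tilts.

```bash
cat > kin.py <<'E'
from h import *
from scipy.optimize import least_squares
D=[([-1.34657392,.300344535,1.52152689,0,1.32073055,-.066614],[157.645,-526.665,204.979],[-3.14058,0,.29084]),
([-.60045271,.251553418,1.46638817,-7.2e-5,1.42408545,1.50000068],[467.975,-276.134,255.346],[3.1415523,4.38e-4,-.5296465]),
([-.61726055,-.10129804,2.33534432,-.88537251,.09941059,2.55425988],[405.70055,-268.57529,156.2793],[-3.10497548,-.84652473,-.76884144])]
def rot(q,c=np.pi/2*-1,s=1): return (R.from_euler('z',q[0])*R.from_euler('y',q[1]+q[2])*R.from_euler('z',q[3])*R.from_euler('y',q[4])*R.from_euler('z',s*q[5]+c))
def fk(p,q):
    a1,d1,L2,a3,d4,d6=p; B=R.from_euler('z',q[0])
    w=np.array([a1,0,d1])+R.from_euler('y',q[1]).apply([0,0,L2])+R.from_euler('y',q[1]+q[2]).apply([a3,0,d4])
    r=rot(q); return B.apply(w)+r.apply([0,0,d6]),r
E
python3 - <<'E'
from kin import *
s=manip.read_state(); 
for q,p,e in D:
    Rm=R.from_euler('xyz',e)
    for c in(np.pi/2,-np.pi/2):
        for sg in (1,-1): print(c,sg,(rot(q,c,sg).inv()*Rm).magnitude().round(3))
f=lambda x:np.concatenate([fk(x,q)[0]-np.array(p) for q,p,e in D]+[1e-3*(x-[0,350,350,0,400,250])])
for x0 in([0,350,350,0,400,250],[50,300,300,20,350,300]):
    r=least_squares(f,x0); print(r.x.round(1),r.cost,f(r.x)[:9].round(1))
E
```

```text
Traceback (most recent call last):
AttributeError: 'float' object has no attribute 'round'
```

```bash
python3 - <<'E'
from kin import *
for q,p,e in D:
    Rm=R.from_euler('xyz',e)
    print([(c,sg,round((rot(q,c,sg).inv()*Rm).magnitude(),3)) for c in(np.pi/2,-np.pi/2) for sg in (1,-1)])
f=lambda x:np.concatenate([fk(x,q)[0]-np.array(p) for q,p,e in D]+[1e-3*(x-[0,350,350,0,400,250])])
for x0 in([0,350,350,0,400,250],[50,300,300,20,350,300]):
    r=least_squares(f,x0); print(r.x.round(1),r.cost,f(r.x)[:9].round(1))
E
```

```text
[(1.5707963267948966, 1, 0.0), (1.5707963267948966, -1, 0.133), (-1.5707963267948966, 1, 3.142), (-1.5707963267948966, -1, 3.008)]
[(1.5707963267948966, 1, 0.0), (1.5707963267948966, -1, 3.0), (-1.5707963267948966, 1, 3.142), (-1.5707963267948966, -1, 0.142)]
[(1.5707963267948966, 1, 0.0), (1.5707963267948966, -1, 1.175), (-1.5707963267948966, 1, 3.142), (-1.5707963267948966, -1, 1.967)]
[281.7 122.2 166.1 -32.8 216.9  39.7] 1684.2056944688568 [-35.6  -8.6  14.1 -20.5 -30.3 -11.3 -11.5 -15.   -2.8]
[281.7 122.2 166.1 -32.8 216.9  39.7] 1684.205694469218 [-35.6  -8.6  14.1 -20.5 -30.3 -11.3 -11.5 -15.   -2.8]
```

```bash
sed -i 's#c=np.pi/2\*-1#c=np.pi/2#; s#a1,d1,L2,a3,d4,d6=p;#a1,d1,L2,a3,d4,d6,b=p;#; s#\[a1,0,d1\]#[a1,b,d1]#' kin.py
python3 - <<'E'
from kin import *
x0=[0,350,350,0,400,250,37]
f=lambda x:np.concatenate([fk(x,q)[0]-np.array(p) for q,p,e in D]+[1e-4*(x-x0)])
r=least_squares(f,x0); print(r.x.round(1),r.cost,f(r.x)[:9].round(2), np.linalg.svd(r.jac)[1].round(4))
E
```

```text
[  0.  221.2 424.2  40.9 447.5 270.6  36.6] 0.00013782860145978884 [ 0.  0.  0. -0. -0. -0. -0. -0. -0.] [3.3392 2.4787 1.7325 0.7656 0.3374 0.0448 0.042 ]
```

Request:
{"method": "servo_tool", "body": {"rows": [[5.6,5.7,0,5,-2,20,0],[6.4,6.55,0,5,-2,15,0],[6.4,6.55,0,5,-2,15,0],[0,0,0,0,0,0,0],[0,0,0,0,0,0,0]]}}

```text
clock: 3.45
eef_pos: [408.6, -287.9, 188.6]
eef_rot: [3.122, -0.548, -0.777]
wrist_force: [-0.4, 0.4, -0.5]
finger_gap: 94.2
finger_force: 0.0
```

```bash
python3 - <<'E'
from h import *
s=manip.read_state(); print({k:s[k].tolist() for k in('joints','eef_pos','eef_rot')})
E
```

```text
{'joints': [-0.6371994119308285, -0.0666005512998104, 2.0705085949221043, -0.16342529055995433, 0.6024116590838451, 1.8252624286827723], 'eef_pos': [408.5605191298444, -287.92200390370857, 188.59505294573333], 'eef_rot': [3.121639132030616, -0.5482334653194185, -0.7766549758281747]}
```

```bash
cat >> kin.py <<'E'
D.append(([-0.6371994119308285, -0.0666005512998104, 2.0705085949221043, -0.16342529055995433, 0.6024116590838451, 1.8252624286827723],[408.5605191298444, -287.92200390370857, 188.59505294573333],[3.121639132030616, -0.5482334653194185, -0.7766549758281747]))
x0=[0,221,424,41,447,270,36.6]
P=least_squares(lambda x:np.concatenate([fk(x,q)[0]-np.array(p) for q,p,e in D]+[1e-4*(x-x0)]),x0).x
LO=np.array([-3.03,-.79,.23,-1.04,0,-2.55]);HI=np.array([3.03,2.21,2.52,4.18,3.07,2.55])
def Rt(yaw,tilt): # deg; yaw = azimuth of tool x when pointing down; tilt>0: tool points along -x(yaw) (inward), <0 outward
    return R.from_euler('z',yaw,degrees=True)*R.from_euler('y',tilt,degrees=True)*R.from_euler('x',180,degrees=True)
def ik(p,r,q0):
    def f(q):
        a,b=fk(P,q); return np.r_[(a-p)/100,(b.inv()*r).as_rotvec()]
    s=least_squares(f,np.clip(q0,LO+.01,HI-.01),bounds=(LO,HI)); return s.x,s.cost
E
python3 - <<'E'
from kin import *
print(P.round(1))
def test(nm,g,yaw,ts,flip):
    q=np.array([np.arctan2(g[1],g[0]),.3,1.5,0,1.4,-1.5 if flip else 1.5])
    for t in ts:
        r=Rt(yaw+(180 if flip else 0),-t if flip else t); z=r.apply([0,0,1]); q2,c=ik(np.array(g)+19*z,r,q); 
        print(nm,t,'flip' if flip else '',z.round(2),q2.round(2),'%.4f'%c)
for fl in(0,1):
    test('tin',[484,-289,42],-44.4,[-20,-30,-40,-45,-50,30,45,60],fl)
    test('coast',[493,-41,48],-5,[-20,-30,-40,-50,30,45,60],fl)
    test('lay',[500,-180,32],-20,[-30,-40,-45,-50,30,45,60],fl)
E
```

```text
[  0.  221.2 424.2  40.9 447.5 270.6  36.6]
tin -20  [ 0.24 -0.24 -0.94] [-0.57  0.42  1.88 -0.14  0.5   1.89] 0.0000
tin -30  [ 0.36 -0.35 -0.87] [-0.55  0.39  1.99 -0.43  0.27  2.17] 0.0000
tin -40  [ 0.46 -0.45 -0.77] [-0.57  0.38  2.05 -0.82  0.11  2.55] 0.0031
tin -45  [ 0.51 -0.49 -0.71] [-0.59  0.38  2.07 -0.84  0.05  2.55] 0.0115
tin -50  [ 0.55 -0.54 -0.64] [-0.61  0.38  2.08 -0.63  0.    2.31] 0.0252
tin 30  [-0.36  0.35 -0.87] [-0.63  0.83  1.24  0.07  1.59  1.69] 0.0000
tin 45  [-0.51  0.49 -0.71] [-0.64  0.99  1.04  0.1   1.89  1.69] 0.0000
tin 60  [-0.62  0.61 -0.5 ] [-0.65  1.15  0.85  0.13  2.18  1.71] 0.0000
coast -20  [ 0.34 -0.03 -0.94] [-0.17  0.28  2.07  0.07  0.44  1.43] 0.0000
coast -30  [ 0.5  -0.04 -0.87] [-0.18  0.25  2.18  0.24  0.19  1.25] 0.0000
coast -40  [ 0.64 -0.06 -0.77] [-0.19  0.26  2.27  2.49  0.11 -1.  ] 0.0000
coast -50  [ 0.76 -0.07 -0.64] [-0.15  0.24  2.24  1.14  0.    0.38] 0.0249
coast 30  [-0.5   0.04 -0.87] [-0.14  0.69  1.47 -0.03  1.51  1.52] 0.0000
coast 45  [-0.7   0.06 -0.71] [-0.14  0.85  1.3  -0.04  1.78  1.53] 0.0000
coast 60  [-0
[... 1597 characters left out ...]
coast 45 flip [-0.7   0.06 -0.71] [-0.14  0.85  1.3  -0.04  1.78 -1.61] 0.0000
coast 60 flip [-0.86  0.08 -0.5 ] [-0.14  1.    1.14 -0.05  2.05 -1.62] 0.0000
lay -30 flip [ 0.47 -0.17 -0.87] [-0.43  0.36  2.09  0.24  0.18 -1.88] 0.0000
lay -40 flip [ 0.6  -0.22 -0.77] [-0.41  0.35  2.15  0.93  0.   -2.55] 0.0026
lay -45 flip [ 0.66 -0.24 -0.71] [-0.41  0.35  2.15  0.93  0.   -2.55] 0.0111
lay -50 flip [ 0.72 -0.26 -0.64] [-0.41  0.35  2.14  0.76  0.   -2.37] 0.0266
lay 30 flip [-0.47  0.17 -0.87] [-0.4   0.78  1.35 -0.03  1.53 -1.62] 0.0000
lay 45 flip [-0.66  0.24 -0.71] [-0.4   0.94  1.16 -0.04  1.83 -1.61] 0.0000
lay 60 flip [-0.81  0.3  -0.5 ] [-0.4   1.1   0.98 -0.05  2.1  -1.62] 0.0000
```

```bash
python3 - <<'E'
from kin import *
q=np.array([-.57,.42,1.88,-.14,.5,-1.25])
Y=180-44.4
def go(g,t,y=Y):
    global q
    r=Rt(y,-t); q,c=ik(np.array(g)+19*r.apply([0,0,1]),r,q); print(g,t,q.round(2),'%.4f'%c,(np.array(g)+19*r.apply([0,0,1])).round(0))
for z,t in((42,-25),(100,-10),(100,20),(80,50),(32,65)): go([484,-289,z],t)
for z,t in((32,-25),(120,-10),(120,20),(120,50),(120,65)): go([470,-280,z],t)
for i in range(1,5): go([470+6*i,-280+60*i,120],65)
go([493,-41,50],65); go([493,-41,50],60); go([560,-120,100],65)
E
```

```text
[484, -289, 42] -25 [-0.56  0.4   1.94 -0.24  0.38 -1.16] 0.0000 [ 490. -295.   25.]
[484, -289, 100] -10 [-0.59  0.38  1.73 -0.04  0.85 -1.36] 0.0000 [ 486. -291.   81.]
[484, -289, 100] 20 [-0.63  0.65  1.35  0.05  1.49 -1.43] 0.0000 [ 479. -284.   82.]
[484, -289, 80] 50 [-0.65  0.99  0.98  0.11  2.04 -1.44] 0.0000 [ 474. -279.   68.]
[484, -289, 32] 65 [-0.65  1.22  0.79  0.14  2.26 -1.43] 0.0000 [ 472. -277.   24.]
[470, -280, 32] -25 [-0.56  0.4   1.98 -0.27  0.34 -1.13] 0.0000 [ 476. -286.   15.]
[470, -280, 120] -10 [-0.59  0.32  1.76 -0.04  0.88 -1.36] 0.0000 [ 472. -282.  101.]
[470, -280, 120] 20 [-0.63  0.59  1.39  0.05  1.5  -1.44] 0.0000 [ 465. -275.  102.]
[470, -280, 120] 50 [-0.65  0.9   1.04  0.11  2.06 -1.44] 0.0000 [ 460. -270.  108.]
[470, -280, 120] 65 [-0.65  1.06  0.89  0.15  2.32 -1.42] 0.0000 [ 458. -268.  112.]
[476, -220, 120] 65 [-0.59  0.99  1.02  0.22  2.25 -1.35] 0.0000 [ 464. -208.  112.]
[482, -160, 120] 65 [-0.51  0.94  1.12  0.29  2.18 -1.28] 0.0000 [ 470. -148.  112.]
[488, -100, 120] 65 [-0.43  0.9   1.19  0.37  2.13 -1.22] 0.0000 [476. -88. 112.]
[494, -40, 120] 65 [-0.35  0.87  1.25  0.44  2.08 -1.15] 0.0000 [482. -28. 112.]
[493, -41, 50] 65 [-0.35  0.98  1.24  0.42  1.99 -1.2 ] 0.0000 [481. -29.  42.]
[493, -41, 50] 60 [-0.34  0.93  1.28  0.39  1.91 -1.21] 0.0000 [481. -29.  40.]
[560, -120, 100] 65 [-0.42  1.09  0.87  0.42  2.24 -1.14] 0.0000 [ 548. -108.   92.]
```

```bash
cat > d.py <<'E'
import sys
from kin import *
# d.py yaw tilt x y z(TCP) -> total rotvec deg and shift, from the measured pose; tilt>0 inward, flipped camera
y,t,*p=map(float,sys.argv[1:6]); s=manip.read_state()
r=Rt(y+180,-t); print((r*R.from_euler('xyz',s['eef_rot']).inv()).as_rotvec(degrees=True).round(2),(np.array(p)-s['eef_pos']).round(1),s['joints'].round(2),s['clock'])
E
python3 - <<'E'
from kin import *
s=manip.read_state(); print((Rt(-44.4,0)*R.from_euler('xyz',s['eef_rot']).inv()).as_rotvec(degrees=True))
E
```

```text
[22.79171057 21.64245144  0.40994037]
```

Request:
{"method": "servo_tool", "body": {"rows": [[7.6,7.2,0.1,10,0,20,0],[7.6,7.2,0.1,10,10,0,0],[7.6,7.2,0.1,10,10,0,0],[0,0,9.5,0,0,0,0],[0,0,9.5,0,0,0,0],[0,0,9.5,0,0,0,0],[0,0,9.5,0,0,0,0],[0,0,9.5,0,0,0,0],[0,0,9.5,0,0,0,0],[0,0,9.5,0,0,0,0],[0,0,9.5,0,0,0,0],[0,0,9.5,0,0,0,0],[0,0,9.5,0,0,0,0],[0,0,9.5,0,0,0,0],[0,0,9.5,0,0,0,0],[0,0,9.5,0,0,0,0],[0,0,9.5,0,0,0,0],[0,0,9.5,0,0,0,0],[0,0,9.5,0,0,0,0],[0,0,9.5,0,0,0,0]]}}

```text
clock: 5.95
eef_pos: [437.9, -268.1, 207.8]
eef_rot: [-3.141, -0.002, 2.046]
wrist_force: [-0.4, 0.3, -0.6]
finger_gap: 94.0
finger_force: 0.0
```

```bash
python3 d.py -44.4 0 450 -255 130; python3 d.py -44.4 -25 460 -265 125
```

```text
[-0.04 -0.1  18.35] [ 12.1  13.1 -77.8] [-0.62  0.22  1.62 -0.    1.31 -1.1 ] 5.95
[-20.24 -15.01  18.07] [ 22.1   3.1 -82.8] [-0.62  0.22  1.62 -0.    1.31 -1.1 ] 5.95
```

Request:
{"method": "servo_tool", "body": {"rows": [[0,0,9.2,12,3,0,0],[0,0,9.2,10,0,-15,0],[-5.83,-5.95,0,0,0,-20,0],[-5.83,-5.95,0,0,0,-25,0],[-5.83,-5.95,0,0,0,-23,0],[0,0,0,0,0,0,0]]}}

```text
clock: 6.7
eef_pos: [458.3, -263.5, 123.5]
eef_rot: [3.141, 0.43, 2.364]
wrist_force: [-0.4, 0.3, 0.1]
finger_gap: 94.0
finger_force: 0.0
```

```bash
python3 d.py -44.4 -25 490 -295 25; python3 - <<'E'
from kin import *
c=cam("wrist"); im=manip.camera("wrist"); a=w2px(c,[[484,-289,76],[484,-289,88]]); print(a)
for p in a: cv2.circle(im,tuple(p.round().astype(int).tolist()),2,(255,0,0),-1)
cv2.imwrite("pics/w3.png",im[:,:,::-1])
E
```

```text
[-0.29 -0.24  0.14] [ 31.7 -31.5 -98.5] [-0.54  0.14  1.98 -0.17  0.6  -1.21] 6.7
[[320.97026458 224.77674835]
 [320.95707488 236.21735477]]
```

View pics/w3.png

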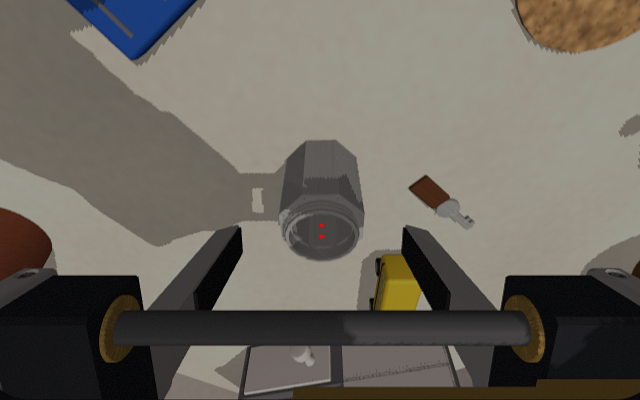

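The tin is centred between the fingers (x≈321) and its flats are aligned. I'll descend and grip.

Request:
{"method": "servo_tool", "body": {"rows": [[0,0,0,5,-5,-16,0],[0,0,0,5,-5,-16,0],[0,0,0,5,-5,-16,0],[0,0,0,5,-5,-17,0],[0,0,0,6,-6,-17,0],[0,0,0,6,-6,-17,0],[0,0,0,0,0,0,0.4],[0,0,0,0,0,0,0.8],[0,0,0,0,0,0,0.8],[0,0,0,0,0,0,0.8],[0,0,0,0,0,0,0.8],[0,0,0,0,0,0,0.8]], "grip_force": 20}}

```text
clock: 8.25
eef_pos: [492.7, -297.6, 28.0]
eef_rot: [3.139, 0.436, 2.363]
wrist_force: [-2.5, 1.3, 6.7]
finger_gap: 64.1
finger_force: 20.0
```

Request:
{"method": "servo_tool", "body": {"rows": [[0,0,0,0,0,30,0.8],[0,0,0,0,0,30,0.8],[6.3,6.43,0,0,0,20,0.8],[6.3,6.43,0,0,0,0,0.8],[6.3,6.43,0,0,0,0,0.8],[6.3,6.43,0,0,0,0,0.8],[6.3,6.43,0,0,0,0,0.8],[6.3,6.43,0,0,0,0,0.8],[6.3,6.43,0,0,0,0,0.8],[6.3,6.43,0,0,0,0,0.8],[6.3,6.43,0,0,0,0,0.8],[6.3,6.43,0,0,0,0,0.8],[0,0,0,0,0,0,0.8]]}}

```text
clock: 9.88
eef_pos: [491.7, -297.1, 103.1]
eef_rot: [-3.133, -1.142, 2.356]
wrist_force: [-0.3, 0.0, -2.0]
finger_gap: 64.3
finger_force: 20.0
```

```bash
python3 d.py -44.4 65 472 -277 26
```

```text
[-0.17 -0.48  0.13] [-19.7  20.1 -77.1] [-0.66  1.2   0.64  0.16  2.43 -1.39] 9.875
```

Request:
{"method": "servo_tool", "body": {"rows": [[0,0,0,-7,7,-25,0.8],[0,0,0,-7,7,-25,0.8],[0,0,0,-6,6,-15,0.8],[0,0,0,0,0,-7,0.8],[0,0,0,0,0,-3,0.8],[0,0,0,0,0,-3,0.8],[0,0,0,0,0,0,0.8]]}}

```text
clock: 10.75
eef_pos: [472.9, -277.8, 30.6]
eef_rot: [-3.138, -1.135, 2.362]
wrist_force: [-4.4, 1.7, 7.6]
finger_gap: 64.0
finger_force: 20.0
```

```bash
python3 - <<'E'
from h import *
s=manip.read_state(); print(s['wrist_force'],s['eef_pos'])
a=manip.camera("scene")[120:240,130:290,::-1]; cv2.imwrite("pics/s2.png",cv2.resize(a,None,fx=4.5,fy=4.5,interpolation=2))
E
```

```text
[-4.35504878  1.67247109  7.58767227] [ 472.89073842 -277.84217536   30.58311875]
```

View pics/s2.png

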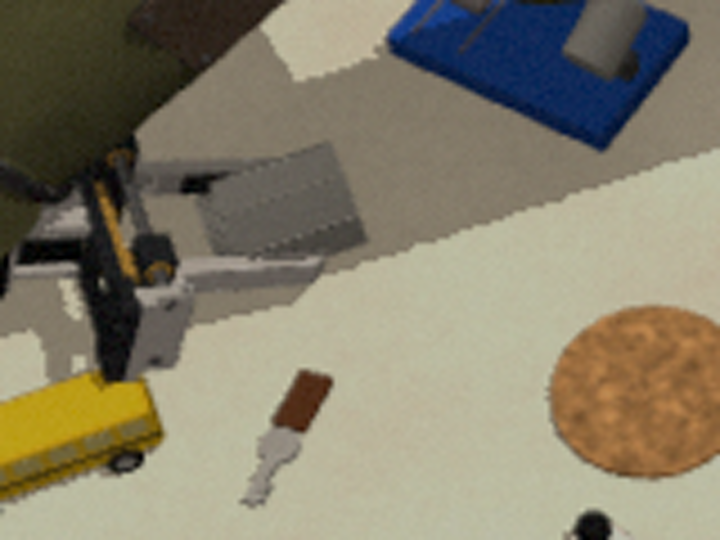

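The tin lies on its side with its mouth outward (towards the gripper palm), and it is in contact with the shelf. I'll release, lift straight up and re-tilt.

Request:
{"method": "servo_tool", "body": {"rows": [[0,0,0,0,0,0,0.25],[0,0,0,0,0,0,0],[0,0,0,0,0,0,0],[0,0,0,0,0,0,0],[0,0,0,0,0,20,0],[0,0,0,0,0,40,0],[0,0,0,0,0,50,0],[-6.3,-6.43,0,0,0,20,0],[-6.3,-6.43,0,0,0,0,0],[-6.3,-6.43,0,0,0,0,0],[-6.3,-6.43,0,0,0,0,0],[-6.3,-6.43,0,0,0,0,0],[-6.3,-6.43,0,0,0,0,0],[-6.3,-6.43,0,0,0,0,0],[0,0,0,0,0,0,0]]}}

```text
clock: 12.68
eef_pos: [471.9, -276.8, 161.3]
eef_rot: [3.141, -0.034, 2.363]
wrist_force: [-0.2, 0.0, 1.4]
finger_gap: 93.5
finger_force: 0.0
```

```bash
python3 - <<'E'
from h import *
s=manip.read_state(); print(s['eef_pos'],s['eef_rot'],s['joints'].round(2),s['clock'])
c=cam("wrist"); im=manip.camera("wrist"); u=np.array([.714,-.7])
n=np.array([484,-285])
cv2.imwrite("pics/w4.png",im[:,:,::-1])
E
```

```text
[ 471.92922451 -276.79081346  161.31293107] [ 3.14081465 -0.03418201  2.36339039] [-0.6   0.35  1.56  0.01  1.26 -1.4 ] 12.675
```

View pics/w4.png

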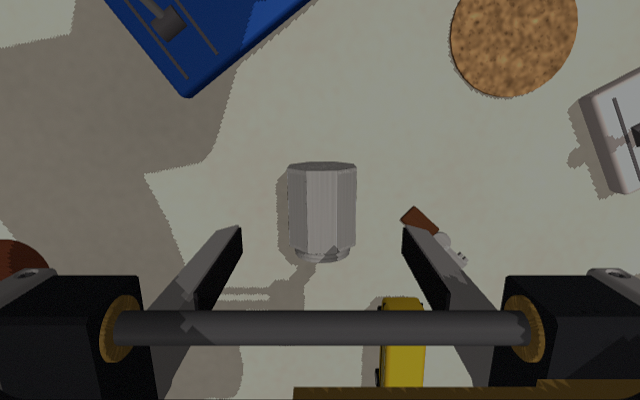

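Picture: the tin lies aligned at u≈322. The base edge is at v≈162–170, the shoulder at ≈248 and the neck end at ≈262.

```bash
python3 - <<'E'
from kin import *
c=cam("wrist"); u=np.array([.714,-.7])
for v,z in((162,64),(162,0),(170,64),(248,64),(262,32)):
    w=px2w(c,322,v,z); print(v,z,w.round(1),(w[:2]@u).round(1), (w[:2]@[.7,.714]).round(1))
print(c[2]@np.r_[u,0])
E
```

```text
162 64 [ 449.2 -253.5   64. ] 498.2 133.5
162 0 [ 455.1 -259.1    0. ] 506.3 133.6
170 64 [ 454.1 -258.3   64. ] 505.1 133.4
248 64 [ 505.1 -308.6   64. ] 576.7 133.3
262 32 [ 525.4 -328.4   32. ] 605.0 133.3
462.61797640034956
```

Request:
{"method": "servo_tool", "body": {"rows": [[-8,-8.2,0,-6,6,-25,0],[-8,-8.2,0,-6,6,-25,0],[0,0,0,0,0,0,0],[0,0,0,0,0,0,0]]}}

```text
clock: 13.22
eef_pos: [462.2, -267.6, 112.4]
eef_rot: [3.141, 0.317, 2.361]
wrist_force: [0.0, -1.1, 0.1]
finger_gap: 94.4
finger_force: 0.0
```

```bash
python3 d.py -44.4 -25 489 -293 15
```

```text
[-4.81 -4.83  0.3 ] [ 26.8 -25.4 -97.4] [-0.56  0.21  1.9  -0.1   0.72 -1.28] 13.225
```

Request:
{"method": "servo_tool", "body": {"rows": [[-2.4,-2.4,0.1,4,-4,-17,0],[-2.4,-2.4,0.1,5,-5,-17,0],[0,0,0,5,-5,-17,0],[0,0,0,5,-5,-17,0],[0,0,0,4,-4,-15,0],[0,0,0,3,-2,-14,0],[0,0,0,0,0,0,0.4],[0,0,0,0,0,0,0.8],[0,0,0,0,0,0,0.8],[0,0,0,0,0,0,0.8],[0,0,0,0,0,0,0.8],[0,0,0,0,0,0,0.8]], "grip_force": 25}}

```text
clock: 14.72
eef_pos: [487.3, -291.8, 14.9]
eef_rot: [3.142, 0.438, 2.366]
wrist_force: [-2.6, 1.2, 6.9]
finger_gap: 63.5
finger_force: 25.0
```

```bash
python3 d.py -44.4 65 489 -293 15
```

```text
[6.308e+01 6.434e+01 5.000e-02] [ 1.7 -1.2  0.1] [-0.56  0.42  1.95 -0.26  0.36 -1.13] 14.725
```

Request:
{"method": "servo_tool", "body": {"rows": [[0,0,0,0,0,30,0.8],[0,0,0,0,0,40,0.8],[6.3,6.43,0,0,0,30,0.8],[6.3,6.43,0,0,0,0,0.8],[6.3,6.43,0,0,0,0,0.8],[6.3,6.43,0,0,0,0,0.8],[6.3,6.43,0,0,0,0,0.8],[6.3,6.43,0,0,0,0,0.8],[6.3,6.43,0,0,0,0,0.8],[6.3,6.43,0,0,0,0,0.8],[6.3,6.43,0,0,0,0,0.8],[6.3,6.43,0,0,0,0,0.8],[0,0,0,0,0,0,0.8],[0,0,0,0,0,0,0.8]]}}

```text
clock: 16.48
eef_pos: [487.4, -291.7, 114.6]
eef_rot: [-3.14, -1.128, 2.365]
wrist_force: [0.5, 0.1, 0.2]
finger_gap: 63.7
finger_force: 25.0
```

```bash
python3 d.py -44.4 65 481 -29 100; python3 - <<'E'
from h import *
# coaster centre refined by ellipse-free centroid in both fixed cams at z=4
print([px2w(cam("top"),349.3,186.8,4),px2w(cam("scene"),274.1,206.6,4)])
E
```

```text
[0.29 0.23 0.  ] [ -6.4 262.7 -14.6] [-0.66  1.15  0.69  0.16  2.41 -1.4 ] 16.475
[array([492.23389885, -40.7778494 ,   4.        ]), array([495.51340958, -41.25780518,   4.        ])]
```

Request:
{"method": "servo_tool", "body": {"rows": [[0,0,0,-1,30,0,0.8],[0,0,0,-1,40,0,0.8],[0,0,0,-1,40,0,0.8],[0,0,0,-1,40,0,0.8],[0,0,0,-1,40,0,0.8],[0,0,0,0,40,0,0.8],[0,0,0,0,33,-10,0.8],[0,0,0,0,0,-20,0.8],[0,0,0,0,0,-15,0.8],[0,0,0,0,0,-10,0.8],[0,0,0,0,0,0,0.8],[0,0,0,0,0,0,0.8]]}}

```text
clock: 17.98
eef_pos: [482.3, -29.1, 59.3]
eef_rot: [-3.14, -1.132, 2.365]
wrist_force: [1.0, -0.2, -2.1]
finger_gap: 63.8
finger_force: 25.0
```

```bash
python3 d.py -44.4 65 482 -29 42;python3 - <<'E'
from h import *
t=manip.camera("top"); s=manip.camera("scene"); 
a=cv2.resize(t[130:240,290:430],(460,361),interpolation=2); b=cv2.resize(s[130:260,200:330],(340,340),interpolation=2)
cv2.imwrite("pics/p.png",a)
h=manip.read_state(); print(h['wrist_force'],h['eef_pos'])
E
```

```text
[0.11 0.06 0.03] [ -0.3   0.1 -17.3] [-0.35  0.95  1.24  0.43  2.01 -1.19] 17.975
[ 0.35278404  0.01910354 -1.35031807] [482.30563236 -28.89459964  59.35514786]
```

Request:
{"method": "servo_tool", "body": {"rows": [[0,0,0,0,0,-5,0.8],[0,0,0,0,0,-5,0.8],[0,0,0,0,0,0,0.8]]}}

```text
clock: 18.45
eef_pos: [481.9, -28.6, 48.5]
eef_rot: [-3.138, -1.134, 2.364]
wrist_force: [-0.7, -0.3, -0.8]
finger_gap: 63.9
finger_force: 25.0
```

Request:
{"method": "servo_tool", "body": {"rows": [[0,0,0,0,0,-2,0.8],[0,0,0,0,0,-2,0.8],[0,0,0,0,0,0,0.8]]}}

```text
clock: 18.82
eef_pos: [482.1, -28.7, 45.0]
eef_rot: [-3.139, -1.133, 2.365]
wrist_force: [0.4, 0.1, -0.9]
finger_gap: 64.4
finger_force: 25.0
```

Request:
{"method": "servo_tool", "body": {"rows": [[0,0,0,0,0,-2,0.8],[0,0,0,0,0,0,0.8]]}}

```text
clock: 19.08
eef_pos: [482.3, -28.6, 44.6]
eef_rot: [3.141, -1.134, 2.367]
wrist_force: [-0.3, 0.2, 13.6]
finger_gap: 64.0
finger_force: 25.0
```

Request:
{"method": "servo_tool", "body": {"rows": [[0,0,0,0,0,-2,0.8],[0,0,0,0,0,0,0.8]]}}

```text
clock: 19.32
eef_pos: [482.5, -28.7, 43.9]
eef_rot: [3.139, -1.135, 2.37]
wrist_force: [-0.6, -0.4, 24.1]
finger_gap: 63.6
finger_force: 25.0
```

Request:
{"method": "servo_tool", "body": {"rows": [[0,0,0,0,0,2.5,0.8],[0,0,0,0,0,0,0.3],[0,0,0,0,0,0,0],[0,0,0,0,0,0,0],[0,0,0,0,0,0,0],[0,0,0,6,-6,4,0],[0,0,0,13,-13,9,0],[0,0,0,20,-19,15,0],[0,0,0,26,-25,30,0],[0,0,0,20,-20,45,0],[0,0,0,0,0,50,0],[0,0,0,0,0,50,0],[0,0,0,0,0,0,0]]}}

```text
clock: 20.95
eef_pos: [567.6, -112.3, 250.6]
eef_rot: [3.137, -1.126, 2.371]
wrist_force: [-0.0, 0.2, -0.1]
finger_gap: 94.3
finger_force: 0.0
```

```bash
cat > tin.py <<'E'
from h import *
def view(tag):
    s=manip.read_state(); print(s['clock'],s['eef_pos'].round(1),s['eef_rot'].round(3))
    out={}
    for n in("scene","top"):
        im=manip.camera(n); cv2.imwrite(f"pics/{n}_{tag}.png",im[:,:,::-1]); c=cam(n)
        h=cv2.cvtColor(im,cv2.COLOR_RGB2HSV)
        b,_=w2px(c,[[494,-41,92],[494,-41,0]]).round().astype(int)
        x0,y0=b-45; roi=h[y0:y0+90,x0:x0+90]
        tin=((roi[:,:,1]<60)&(roi[:,:,2]>0)).astype(np.uint8)
        print(n,b)
    return
E
python3 - <<'E'
from tin import *
view("p1")
t=cv2.imread("pics/top_p1.png"); s=cv2.imread("pics/scene_p1.png")
a=cv2.resize(t[140:230,305:405],None,fx=4,fy=4,interpolation=2); b=cv2.resize(s[150:240,225:325],None,fx=4,fy=4,interpolation=2)
cv2.imwrite("pics/v10.png",np.hstack([a,b]))
E
```

```text
20.95 [ 567.6 -112.3  250.6] [ 3.137 -1.126  2.371]
scene [272 188]
top [352 183]
```

Request:
{"method": "servo_tool", "body": {"rows": [[-6.3,-6.43,0,0,10,0,0],[-6.3,-6.43,0,-7,15,0,0],[-6.3,-6.43,0,-10,20,0,0],[-6.3,-6.43,0,-10,20,0,0],[-6.3,-6.43,0,-10,20,0,0],[-6.3,-6.43,0,-10,20,0,0],[-6.3,-6.43,0,-10,20,0,0],[0,0,-9,-10,40,0,0],[0,0,-9,0,40,0,0],[0,0,-9,0,40,0,0],[0,0,-9,0,40,0,0],[0,0,-9,0,40,-20,0],[0,0,0,0,0,0,0],[0,0,0,0,0,0,0]]}}

```text
clock: 22.8
eef_pos: [500.1, 212.8, 225.9]
eef_rot: [-3.14, -0.032, 1.582]
wrist_force: [-0.1, 0.4, -0.2]
finger_gap: 93.9
finger_force: 0.0
```

```bash
python3 d.py -90 0 500 213 220; python3 - <<'E'
from tin import *
c=cam("wrist"); im=manip.camera("wrist"); cv2.imwrite("pics/w5.png",im[:,:,::-1])
h=cv2.cvtColor(im,cv2.COLOR_RGB2HSV); H,S,V=cv2.split(h); m=((H<6)|(H>174))&(S>130)&(V>50)
for a,p in cents(m,150): print(a,p,px2w(c,*p,12).round(1))
view("p2")
for n,z in(("scene",0),("top",0)):
    a=cv2.imread(f"pics/{n}0.png").astype(int); b=cv2.imread(f"pics/{n}_p2.png").astype(int)
    d=np.abs(a-b).max(2)>45; c=cam(n); p=w2px(c,[[494,-41,92],[494,-41,4]]); u,v=p.mean(0).astype(int)
    k=np.zeros(d.shape,bool); k[v-50:v+50,u-50:u+50]=True
    for A,q in cents(d&k,150):
        ys,xs=np.where(d&k); print(n,A,q.round(1),'exp',p.round(1).tolist())
    # model silhouette for a few offsets -> IoU
    best=[]
    bm=(d&k).astype(np.uint8); th=np.radians(np.arange(8)*45+22.5+.5)
    for dx in range(-24,25,3):
        for dy in range(-24,25,3):
            P=[]
            for zz,r in((92,34.5),(16,34.5),(15,27.5),(4,27.5)): P+= [[494+dx+r*np.cos(t),-41+dy+r*np.sin(t),zz] for t in th]
            q=cv2.convexHull(w2px(c,P).astype(np.float32)).round().astype(int); s=np.zeros(d.shape,np.uint8); cv2.fillConvexPoly(s,q,1)
            best.append(((s&bm).sum()/(s|bm).sum(),dx,dy))
    print(n,sorted(best)[-3:])
E
```

```text
[-1.85 -0.12 -0.67] [-0.1  0.2 -5.9] [0.32 0.26 1.52 0.03 1.35 0.3 ] 22.8
920 [322.05       167.94130435] [500.4 223.1  12. ]
169 [324.16568047 199.18934911] [503.6 183.9  12. ]
22.85 [500.2 212.5 226.3] [-3.14  -0.033  1.581]
scene [272 188]
top [352 183]
scene 2979 [251.7 195.9] exp [[272.2, 188.0], [274.4, 206.2]]
scene [(np.float64(0.1988112927191679), 0, -3), (np.float64(0.1988737403675163), 3, -3), (np.float64(0.2011904761904762), 3, 0)]
top [(np.float64(0.1040650406504065), 0, 0), (np.float64(0.1040650406504065), 0, 3), (np.float64(0.10474631751227496), -3, 0)]
```

```bash
python3 - <<'E'
from h import *
t=cv2.imread("pics/top_p2.png"); s=cv2.imread("pics/scene_p2.png"); w=cv2.imread("pics/w5.png")
a=cv2.resize(t[140:230,305:395],(300,300),interpolation=2); b=cv2.resize(s[140:240,225:325],(300,300),interpolation=2)
c=cv2.resize(w[110:260,240:400],(480,450),interpolation=2)
o=np.zeros((600,780,3),np.uint8); o[:300,:300]=a; o[300:,:300]=b; o[:450,300:]=c
for k in range(0,160,20): cv2.putText(o,str(240+k),(300+3*k,10),0,.35,(255,0,0)); cv2.putText(o,str(110+k),(300,3*k+5),0,.35,(255,0,0))
cv2.imwrite("pics/v10.png",o)
E
```

```text
(no output)
```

View pics/v10.png

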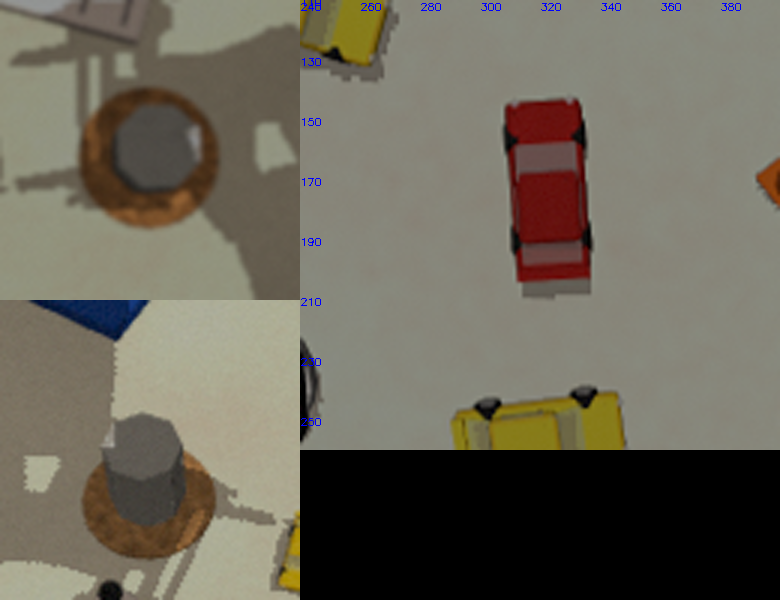

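The tin stands mouth-down and centred: its base at top (351,184) matches the expected (352,183). The car's nose is up in the wrist image, with front wheels at about (321.7,155) and rear wheels at about (324.2,190).

```bash
python3 - <<'E'
from kin import *
c=cam("wrist"); f=px2w(c,321.7,155,8); r=px2w(c,324.2,190,8); print(f,r,np.linalg.norm(f-r),(f+r)/2,np.degrees(np.arctan2(*(f-r)[1::-1])))
print(px2w(cam("top"),351,183.8,92))
s=manip.read_state(); print(s['eef_rot'])
E
```

```text
[500.5594889  238.18488513   8.        ] [504.12159263 194.40747995   8.        ] 43.9220876954761 [502.34054076 216.29618254   8.        ] 94.65182590539766
[492.70906099 -37.33889229  92.        ]
[-3.14127573 -0.03312809  1.5802164 ]
```

Request:
{"method": "servo_tool", "body": {"rows": [[-0.9,0,2.1,2,3.5,-40,0.3],[-0.9,0,2.1,0,0,-50,0.35],[0,0,0,0,0,-40,0.35],[0,0,0,0,0,-40,0.35],[0,0,0,0,0,-30,0.35],[0,0,0,0,0,0,0.35],[0,0,0,0,0,0,0.35]], "grip_force": 15}}

```text
clock: 23.82
eef_pos: [503.0, 216.8, 28.0]
eef_rot: [-3.141, -0.002, 1.653]
wrist_force: [-0.1, 0.1, 0.1]
finger_gap: 61.1
finger_force: 0.0
```

```bash
python3 d.py -85.35 0 502 216 4
```

```text
[-0.13 -0.03 -0.08] [ -1.   -0.8 -24. ] [0.34 0.51 1.68 0.   0.95 0.25] 23.825
```

Request:
{"method": "servo_tool", "body": {"rows": [[0,0,0,-1,-1,-12,0.35],[0,0,0,0,0,-11,0.35],[0,0,0,0,0,0,0.6],[0,0,0,0,0,0,0.9],[0,0,0,0,0,0,0.9],[0,0,0,0,0,0,0.9],[0,0,0,0,0,0,0.9],[0,0,0,0,0,20,0.9],[0,0,0,0,0,50,0.9],[0,0,0,0,0,50,0.9],[0,0,0,0,0,50,0.9],[0,0,0,0,0,30,0.9],[0,0,0,0,0,0,0.9]]}}

```text
clock: 25.45
eef_pos: [501.8, 216.1, 205.5]
eef_rot: [3.14, -0.003, 1.654]
wrist_force: [0.5, 0.3, -0.8]
finger_gap: 30.8
finger_force: 15.0
```

```bash
python3 d.py -85.35 0 493 -40 180; python3 - <<'E'
from h import *
im=manip.camera("wrist"); h=cv2.cvtColor(im,cv2.COLOR_RGB2HSV); H,S,V=cv2.split(h); m=((H<6)|(H>174))&(S>130)&(V>50)
c=cam("wrist"); z=manip.read_state()['eef_pos'][2]
for a,p in cents(m,100): print(a,p,px2w(c,*p,z+8)-manip.read_state()['eef_pos'])
E
```

```text
[-0.17  0.08 -0.09] [  -8.8 -256.1  -25.5] [0.34 0.29 1.53 0.   1.32 0.26] 25.45
1597 [321.63994991 194.58296807] [-2.00732538 29.25793734  8.        ]
3453 [321.8039386  265.17202433] [  1.58406672 -12.77861925   8.        ]
```

Request:
{"method": "servo_tool", "body": {"rows": [[0,0,0,-1,-35,0,0.9],[0,0,0,-2,-45,0,0.9],[0,0,0,-2,-45,0,0.9],[0,0,0,-2,-45,0,0.9],[0,0,0,-2,-45,0,0.9],[0,0,0,0,-40,-20,0.9],[0,0,0,0,0,-40,0.9],[0,0,0,0,0,-30,0.9],[0,0,0,0,0,0,0.9],[0,0,0,0,0,0,0.9]]}}

```text
clock: 26.75
eef_pos: [492.3, -39.1, 114.0]
eef_rot: [-3.14, -0.002, 1.654]
wrist_force: [-0.5, 0.4, 0.5]
finger_gap: 30.5
finger_force: 15.0
```

```bash
python3 d.py -85.35 0 493 -39.5 97
```

```text
[-0.09 -0.12 -0.1 ] [  0.7  -0.4 -17. ] [-0.15  0.28  1.78  0.    1.09 -0.24] 26.75
```

Request:
{"method": "servo_tool", "body": {"rows": [[0,0,0,0.7,0,-7,0.9],[0,0,0,0,0,-5,0.9],[0,0,0,0,0,-2,0.9],[0,0,0,0,0,0,0.9]]}}

```text
clock: 27.25
eef_pos: [492.7, -39.1, 99.4]
eef_rot: [-3.139, -0.002, 1.654]
wrist_force: [-0.5, 0.6, -0.5]
finger_gap: 31.1
finger_force: 15.0
```

Request:
{"method": "servo_tool", "body": {"rows": [[0,0,0,0,0,-1.5,0.9],[0,0,0,0,0,0,0.9]]}}

```text
clock: 27.5
eef_pos: [492.8, -39.2, 98.0]
eef_rot: [-3.139, -0.002, 1.653]
wrist_force: [-0.1, -0.7, 0.6]
finger_gap: 30.8
finger_force: 15.0
```

Request:
{"method": "servo_tool", "body": {"rows": [[0,0,0,0,0,-1.5,0.9],[0,0,0,0,0,0,0.9]]}}

```text
clock: 27.75
eef_pos: [492.7, -39.2, 96.4]
eef_rot: [-3.139, -0.002, 1.653]
wrist_force: [0.6, 0.2, -0.1]
finger_gap: 31.0
finger_force: 15.0
```

Request:
{"method": "servo_tool", "body": {"rows": [[0,0,0,0,0,-1,0.9],[0,0,0,0,0,0,0.9]]}}

```text
clock: 28.0
eef_pos: [492.9, -39.2, 95.7]
eef_rot: [-3.14, -0.002, 1.654]
wrist_force: [-0.4, 0.6, 2.8]
finger_gap: 30.8
finger_force: 15.0
```

Request:
{"method": "servo_tool", "body": {"rows": [[0,0,0,0,0,-1,0.9],[0,0,0,0,0,0,0.9]]}}

```text
clock: 28.25
eef_pos: [493.2, -39.2, 95.5]
eef_rot: [-3.141, -0.001, 1.654]
wrist_force: [-5.0, 0.1, 13.7]
finger_gap: 30.9
finger_force: 15.0
```

Request:
{"method": "servo_tool", "body": {"rows": [[0,0,0,0,0,1,0.9],[0,0,0,0,0,0,0.7],[0,0,0,0,0,0,0.5],[0,0,0,0,0,0,0.35],[0,0,0,0,0,0,0.35],[0,0,0,0,0,5,0.35],[0,0,0,0,0,20,0.35],[0,0,0,0,0,50,0.35],[0,0,0,0,0,50,0.35],[0,0,0,0,0,20,0.35],[0,0,0,0,-20,0,0.35],[0,0,0,0,0,0,0.35],[0,0,0,0,0,0,0.35]]}}

```text
clock: 29.88
eef_pos: [492.7, -58.8, 240.4]
eef_rot: [-3.139, -0.002, 1.653]
wrist_force: [0.5, 0.6, -0.9]
finger_gap: 61.2
finger_force: 0.0
```

```bash
python3 - <<'E'
from h import *
s=manip.read_state(); print(s['clock'],s['eef_pos'],s['eef_rot'])
c=cam("wrist"); im=manip.camera("wrist"); cv2.imwrite("pics/w6.png",im[:,:,::-1])
h=cv2.cvtColor(im,cv2.COLOR_RGB2HSV); H,S,V=cv2.split(h); m=((H<6)|(H>174))&(S>130)&(V>50)
for a,p in cents(m,100): print('red',a,p.round(1),px2w(c,*p,105).round(1))
m2=(S<55)&(V<125)&(V>55); e=w2px(c,[[493,-40,92]])[0]; print(e)
k=np.zeros(m.shape,bool);k[int(e[1])-60:int(e[1])+60,int(e[0])-70:int(e[0])+70]=1
print(h[int(e[1])-50:int(e[1])+51:10,int(e[0]),:].tolist()); print(h[int(e[1]),int(e[0])-60:int(e[0])+61:8].tolist())
E
```

```text
29.875 [492.66510601 -58.82632967 240.35380619] [-3.13909763e+00 -2.06078326e-03  1.65330156e+00]
red 1426 [323.9 158. ] [492.6 -31.  105. ]
red 281 [323.8 197.6] [495.9 -70.6 105. ]
[323.4621902 164.9869022]
[[15, 136, 116], [15, 134, 112], [1, 224, 117], [1, 224, 117], [3, 64, 115], [1, 217, 115], [1, 223, 113], [2, 220, 115], [2, 89, 117], [24, 32, 112], [18, 34, 113]]
[[32, 22, 150], [28, 22, 149], [15, 126, 136], [15, 135, 113], [15, 12, 128], [15, 15, 132], [1, 185, 98], [0, 210, 114], [1, 221, 114], [1, 224, 107], [17, 17, 132], [17, 14, 128], [16, 137, 138], [16, 131, 140], [38, 18, 152], [38, 18, 152]]
```

```bash
python3 - <<'E'
from h import *
t=cam("top"); s=cam("scene")
C=np.array([px2w(t,u,v,22) for u,v in((299.2,100.4),(358.8,116.2),(347.3,152.7),(288.5,138.1))]); print(C.round(0)); 
print('sides',[np.linalg.norm(C[i]-C[i-1]).round(0) for i in range(4)])
Cs=np.array([px2w(s,225+(u-390)/2.6,190+v/2.6,22) for u,v in((487,112),(625,212),(552,298),(414,192))]); print(Cs.round(0),[np.linalg.norm(Cs[i]-Cs[i-1]).round(0) for i in range(4)])
for c in (C,Cs):
    print('ctr',c.mean(0))
yd=(C[0]-C[1]+C[3]-C[2]); print('yaw',np.degrees(np.arctan2(-yd[0],yd[1])))
yd=(Cs[1]-Cs[0]+Cs[2]-Cs[3]); print('yaw s',np.degrees(np.arctan2(-yd[0],yd[1])))
# triangulate ball
A=[];b=[]
for c,u,v in((t,339.2,130.8),(s,261.5,237.3)):
    d=c[1]@np.linalg.solve(c[0],[u,v,1]); d/=np.linalg.norm(d); M=np.eye(3)-np.outer(d,d); A.append(M);b.append(M@c[2])
print('ball',np.linalg.lstsq(np.vstack(A),np.hstack(b),rcond=None)[0])
E
```

```text
[[733.  97.  22.]
 [688. -69.  22.]
 [586. -35.  22.]
 [628. 127.  22.]]
sides [np.float64(110.0), np.float64(172.0), np.float64(108.0), np.float64(168.0)]
[[589. -32.  22.]
 [639. 133.  22.]
 [741. 102.  22.]
 [693. -60.  22.]] [np.float64(108.0), np.float64(172.0), np.float64(107.0), np.float64(170.0)]
ctr [658.56506069  29.87983451  22.        ]
ctr [665.37589748  36.01706276  22.        ]
yaw -14.989602069383409
yaw s -16.60880643901102
ball [631.06499999  -8.87366485  88.33898873]
```

Lamp plate centre is at about (662,33), yaw about -16°. The ball is at about (631,-9,88), leaning about 0.27 rad to -x. I'll look from above to refine this numerically.

Request:
{"method": "servo_tool", "body": {"rows": [[0,0,0,10,0,30,0.35],[0,0,-4,25,10,10,0.2],[0,0,-5,35,10,0,0],[0,0,-5,35,10,0,0],[0,0,-6,35,10,0,0],[0,0,0,22,10,0,0],[0,0,0,0,0,0,0],[0,0,0,0,0,0,0]]}}

```text
clock: 30.92
eef_pos: [654.3, -9.0, 280.3]
eef_rot: [-3.139, -0.002, 1.305]
wrist_force: [-0.5, 0.1, 0.1]
finger_gap: 94.1
finger_force: 0.0
```

```bash
cat > lamp.py <<'E'
from h import *
import sys
s=manip.read_state(); print(s['clock'],s['eef_pos'].round(1),s['eef_rot'].round(3))
c=cam("wrist"); im=manip.camera("wrist"); cv2.imwrite(f"pics/{sys.argv[1]}.png",im[:,:,::-1])
h=cv2.cvtColor(im,cv2.COLOR_RGB2HSV); H,S,V=cv2.split(h)
e=w2px(c,[[662,33,22]])[0]; print('exp ctr',e.round(1))
K=w2px(c,[[662+a*.962+b*.272,33-a*.272+b*.962,22] for a,b in((-55,-85),(55,-85),(55,85),(-55,85))]); print('exp corners',K.round(0).tolist())
reg=np.zeros(V.shape,np.uint8); cv2.fillConvexPoly(reg,w2px(c,[[662+a*.962+b*.272,33-a*.272+b*.962,22] for a,b in((-70,-100),(70,-100),(70,100),(-70,100))]).round().astype(int),1)
print('med plate HSV',np.median(h[int(e[1])-8:int(e[1])+8,int(e[0])-8:int(e[0])+8].reshape(-1,3),axis=0), 'border',np.median(h[(reg>0)][:,:],axis=0))
blk=(V<45)&(reg>0)
for a,p in cents(blk,60): print('black',a,p.round(1),px2w(c,*p,88).round(1))
E
python3 lamp.py w7; python3 - <<'E'
import cv2,numpy as np
im=cv2.imread('pics/w7.png'); h=cv2.cvtColor(im,cv2.COLOR_BGR2HSV)
for v in range(0,240,24): print(v,[ '%d,%d,%d'%tuple(h[v,u]) for u in range(220,430,14)])
E
```

```text
30.925 [654.3  -9.  280.3] [-3.139e+00 -2.000e-03  1.305e+00]
exp ctr [319.1 132.9]
exp corners [[279.0, 195.0], [358.0, 196.0], [364.0, 64.0], [276.0, 64.0]]
med plate HSV [105.   8. 150.] border [ 35.  16. 147.]
black 205 [301.6 179.6] [630.1  -8.7  88. ]
0 ['35,21,147', '8,87,73', '35,22,148', '37,22,148', '38,21,148', '35,19,147', '35,23,147', '33,21,146', '36,17,147', '33,19,146', '37,22,148', '33,21,145', '30,21,145', '30,21,145', '32,23,146']
24 ['26,25,145', '26,25,145', '30,21,146', '30,23,145', '33,21,147', '32,23,146', '35,19,148', '35,21,146', '30,21,145', '35,21,148', '35,21,147', '35,21,147', '33,21,147', '35,21,147', '32,23,146']
48 ['28,23,145', '26,25,145', '26,26,146', '28,21,145', '33,21,147', '33,21,147', '35,21,148', '33,21,147', '30,23,146', '35,21,147', '35,19,148', '33,21,147', '38,21,148', '36,17,148', '35,19,148']
72 ['32,23,147', '30,21,146', '28,24,146', '30,21,145', '26,24,146', '110,10,152', '18,14,92', '17,18,101', '17,19,95', '107,12,152', '110,10,152', '35,19,148', '37,16,148', '33,19,147', '35,19,147']
96 ['33,21,146', '30,23,145', '28,23,146', '30,2
[... 439 characters left out ...]
0', '105,7,149', '113,7,150', '98,7,149', '11,25,142', '30,21,146', '33,17,147', '35,19,147', '35,19,148']
168 ['38,19,148', '35,19,148', '35,19,147', '35,21,147', '33,21,146', '98,7,149', '105,7,150', '12,17,74', '100,5,149', '100,5,148', '11,30,95', '35,23,147', '33,21,147', '39,17,148', '36,17,148']
192 ['14,59,90', '15,135,128', '15,137,130', '38,21,148', '35,21,147', '10,11,141', '13,12,144', '8,24,115', '18,9,147', '30,5,147', '18,36,107', '35,19,148', '35,19,148', '38,21,149', '38,14,147']
216 ['12,17,74', '15,11,47', '15,139,86', '15,146,108', '35,19,148', '33,17,147', '38,21,148', '35,19,148', '35,19,148', '35,19,148', '30,21,146', '30,19,146', '35,22,149', '28,23,146', '33,21,147']
```

```bash
cat > plate.py <<'E'
from h import *
import sys
def plate(f,c):
    h=cv2.cvtColor(cv2.imread(f),cv2.COLOR_BGR2HSV); m=((h[:,:,0]>85)&(h[:,:,0]<125)&(h[:,:,1]<25)&(h[:,:,2]>140)).astype(np.uint8)
    m=cv2.morphologyEx(m,cv2.MORPH_OPEN,np.ones((3,3))); m[230:]=0; m[:,:220]=0; m[:,420:]=0
    pts=np.argwhere(m)[:,::-1].astype(np.float32)
    W=np.array([px2w(c,u,v,22)[:2] for u,v in pts],np.float32); r=cv2.minAreaRect(W); b=cv2.boxPoints(r)
    return r,b,pts.min(0),pts.max(0)
if __name__=="__main__": print(*plate(sys.argv[1],cam("wrist")),sep="\n")
E
python3 plate.py pics/w7.png
python3 - <<'E'
import cv2,numpy as np
h=cv2.cvtColor(cv2.imread('pics/w7.png'),cv2.COLOR_BGR2HSV)
for v in (85,110,145,160): print(v,[(u,int(h[v,u,0])) for u in list(range(280,296,2))+list(range(348,372,2))])
print([(v,int(h[v,315,0]),int(h[v,315,2])) for v in list(range(54,72,2))+list(range(184,212,2))])
E
```

```text
((663.9847412109375, 34.156494140625), (162.99697875976562, 103.23153686523438), 73.9978256225586)
[[591.90204  -29.95491 ]
 [691.1335   -58.413147]
 [736.06744   98.2679  ]
 [636.836    126.726135]]
[280.  65.]
[362. 191.]
85 [(280, 50), (282, 110), (284, 110), (286, 110), (288, 110), (290, 110), (292, 110), (294, 110), (348, 108), (350, 108), (352, 108), (354, 105), (356, 108), (358, 102), (360, 102), (362, 9), (364, 16), (366, 38), (368, 39), (370, 35)]
110 [(280, 20), (282, 110), (284, 108), (286, 110), (288, 108), (290, 108), (292, 108), (294, 108), (348, 8), (350, 108), (352, 108), (354, 105), (356, 102), (358, 108), (360, 105), (362, 11), (364, 18), (366, 37), (368, 37), (370, 39)]
145 [(280, 12), (282, 102), (284, 105), (286, 105), (288, 98), (290, 105), (292, 100), (294, 102), (348, 105), (350, 105), (352, 100), (354, 100), (356, 105), (358, 102), (360, 12), (362, 18), (364, 33), (366, 32), (368, 35), (370, 33)]
160 [(280, 12), (282, 100), (284, 98), (286, 90), (288, 98), (290, 98), (292, 100), (294, 100), (348, 100), (350, 100), (352, 100), (354, 100), (356, 100), (358, 98), (360, 11), (362, 30), (364, 35), (366, 32), (368, 33), (370, 33)]
[(54, 28, 145), (56, 30, 145), (58, 30, 145), (60, 32, 146), (62, 32, 147), (64, 19, 140), (66, 108, 151), (68, 110, 153), (70, 90, 117), (184, 9, 114), (186, 0, 139), (188, 15, 132), (190, 11, 118), (192, 13, 114), (194, 17, 107), (196, 20, 109), (198, 18, 112), (200, 40, 153), (202, 19, 114), (204, 39, 151), (206, 38, 149), (208, 35, 148), (210, 35, 148)]
```

Request:
{"method": "servo_tool", "body": {"rows": [[0,0,0,-3,-4,-40,0],[0,0,0,-2,-3,-50,0],[0,0,0,0,0,-50,0],[0,0,0,0,0,-40,0],[0,0,0,0,0,-20,0],[0,0,0,0,0,-10,0],[0,0,0,0,0,0,0]], "grip_force": 12}}

```text
clock: 31.85
eef_pos: [650.1, -16.2, 71.2]
eef_rot: [-3.14, -0.002, 1.304]
wrist_force: [0.9, -0.2, 0.8]
finger_gap: 94.3
finger_force: 0.0
```

Request:
{"method": "servo_tool", "body": {"rows": [[0,0,0,0,0,0,0.3],[0,0,0,0,0,0,0.5],[0,0,0,0,0,0,0.7],[0,0,0,0,0,0,0.9],[0,0,0,0,0,0,0.95],[0,0,0,0,0,0,0.95],[0,0,0,0,0,0,0.95],[0,0,0,0,0,0,0.95]]}}

```text
clock: 32.85
eef_pos: [649.8, -16.2, 70.5]
eef_rot: [-3.14, -0.002, 1.304]
wrist_force: [-1.0, -0.2, 1.0]
finger_gap: 18.7
finger_force: 12.0
```

Request:
{"method": "servo_tool", "body": {"rows": [[0,0,0,0,0,0,0.6],[0,0,0,0,0,0,0.2],[0,0,0,0,0,0,0],[0,0,0,0,0,0,0],[0,0,0,0,0,30,0],[0,0,0,0,0,50,0],[0,0,0,3,4,50,0],[0,0,0,2,3,50,0],[0,0,0,0,0,30,0],[0,0,0,0,0,0,0],[0,0,0,0,0,0,0]]}}

```text
clock: 34.22
eef_pos: [654.5, -9.2, 278.9]
eef_rot: [-3.138, -0.001, 1.304]
wrist_force: [-0.8, -0.0, -0.6]
finger_gap: 94.2
finger_force: 0.0
```

```bash
python3 lamp.py w8; python3 plate.py pics/w8.png; python3 - <<'E'
from h import *
c=cam("wrist"); im=manip.camera("top"); h=cv2.cvtColor(im,cv2.COLOR_RGB2HSV); ct=cam("top"); cs=cam("scene")
s=manip.camera("scene"); hs=cv2.cvtColor(s,cv2.COLOR_RGB2HSV); cv2.imwrite("pics/top_f.png",im[:,:,::-1]); cv2.imwrite("pics/scene_f.png",s[:,:,::-1])
for n,H,cc in(("top",h,ct),("scene",hs,cs)):
    e=w2px(cc,[[649,-16,90]])[0]; m=np.zeros(H.shape[:2],bool); x,y=e.round().astype(int); m[y-14:y+15,x-14:x+15]=1
    for a,p in cents((H[:,:,2]<40)&m,8): print(n,a,p.round(1),'exp upright',e.round(1))
    r=((H[:,:,0]<6)|(H[:,:,0]>174))&(H[:,:,1]>130)&(H[:,:,2]>50)
    for a,p in cents(r,40):
        w=px2w(cc,*p,105)
        if abs(w[0]-493)<60 and abs(w[1]+40)<60: print(n,'car',a,w.round(1))
E
```

```text
34.225 [654.5  -9.2 278.9] [-3.138e+00 -1.000e-03  1.304e+00]
exp ctr [319.2 132.9]
exp corners [[279.0, 195.0], [359.0, 196.0], [364.0, 64.0], [276.0, 63.0]]
med plate HSV [105.   8. 150.] border [ 35.  16. 147.]
black 230 [320.4 179.9] [651.1 -14.5  88. ]
((663.9385375976562, 34.56520080566406), (162.6177215576172, 103.1855239868164), 74.21778869628906)
[[592.1762   -29.646244]
 [691.47186  -57.710796]
 [735.70087   98.77664 ]
 [636.4052   126.8412  ]]
[280.  65.]
[362. 191.]
scene 43 [255.5 243.1] exp upright [255.4 242.2]
scene car 163 [494.7 -26.5 105. ]
```

The ball is within about 1 mm of upright (0.015 rad), and the car and tin are centred. Handing in.

```bash
python3 -c "
from cell import manip
print(manip.sign_off())"
```

```text
the job is handed in; nothing more can be done
None
```

The display is set up and the job is handed in at about 34 s, but no verdict came back. By my measurements the tin stands mouth-down within a few mm of the coaster's centre, the red car sits on its wheels within about 8 mm of the centre of the tin's base, and the dimmer lever is within about 0.02 rad of upright. I did not re-measure the other toys at the end.

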